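# Clear the tools and hold the table easel's mast out for a canvas

### The job

A canvas is coming for the table easel: first clear the tools off the mat, laying the two loose brushes in the tray that holds a brush and the loose palette knife in the tray that holds a palette knife, each lying fully inside and let go. Then take the head of the easel's mast, press in the button on its side and, keeping it pressed, pull the mast out past its first stop all the way to the second, and finish holding it there, button still in, ready to be let down on the canvas. Leave the other things on the bench where they are.

Things in the scene. Friction and masses are not known exactly. Their poses are not given: they have to be found in the camera images.
- brush_a: flat brush 185 mm long, lying along its x axis: pale wooden handle 14 mm wide and 10 mm thick from x = -95 to +15 mm, steel ferrule 32 mm wide from +15 to +45 mm, bristles 29 mm wide to +90 mm. Origin on its underside; z up. 30 to 65 g, balanced within 10 mm of the origin; best gripped across its y on the handle, 8 mm from the origin towards -x. One of the two loose ones on the 3 mm thick mat
- brush_b: flat brush 185 mm long, lying along its x axis: pale wooden handle 14 mm wide and 10 mm thick from x = -95 to +15 mm, steel ferrule 32 mm wide from +15 to +45 mm, bristles 29 mm wide to +90 mm. Origin on its underside; z up. 30 to 65 g, balanced within 10 mm of the origin; best gripped across its y on the handle, 8 mm from the origin towards -x. The other loose one on the 3 mm thick mat
- knife_a: palette knife, 180 mm long, lying flat along its own x axis: pale wooden handle 15 mm wide and 12 mm thick from x = -85 to +20 mm, steel neck 9 mm wide to +35 mm, thin pointed steel blade 20 mm wide to +95 mm. Origin under the handle, on its underside; z up. 38 to 77 g, balanced within 12 mm of the origin; best gripped across its y at the origin. The loose one on the 3 mm thick mat
- tray_brush: shallow open wooden tray, 240 mm (its x) by 145 mm (its y) by 18 mm high, walls and floor 4 mm thick, fixed; origin under its centre, on its underside, 6 mm above the bench (it stands on a 6 mm board, beside the other tray). It already holds one brush lying along x about 50 mm from the middle on the +y side; the rest is free
- tray_knife: shallow open wooden tray, 240 mm (its x) by 145 mm (its y) by 18 mm high, walls and floor 4 mm thick, fixed; origin under its centre, on its underside, 6 mm above the bench (it stands on a 6 mm board, beside the other tray). It already holds one palette knife lying along x about 50 mm from the middle on the +y side; the rest is free
- easel: small wooden table easel screwed to the bench, 280 mm wide, 205 mm deep; origin on the bench under its middle; its front with the canvas ledge faces its -x. A square aluminium sleeve, 26 mm wide, leans back (to its +x) by 0.20 rad; the telescoping mast slides up out of it, with the head on top. Legs and all that is fixed stay over 35 mm below mast_grip
- mast_grip (a point): middle of the mast's head, 194 mm above the bench at the start. Its z axis runs up along the mast, the way it slides; its y is the easel's y. The head is a black block 34 mm wide (y), 26 mm deep (x), reaching 17 mm above and 21 mm below this point along z; a canvas finger of the same width sticks out 30 mm at its lower front (-x). -y side plain, button on the +y side
- mast (a joint): how far the mast is pulled out, m: 0 = fully in (locked there at the start), 0.06 = first stop, 0.12 = second stop, also the end of its travel. It weighs 0.3 kg, slides with about 1 N of friction and only with the button in; let go at a stop the lock pin springs into its hole, between stops the pin rubs on the sleeve and the mast stays
- button (a joint): how far the release button is pressed in, m: 0 = out, 0.006 = flush. Round, steel, 18 mm across, its axis is the y axis through mast_grip; its face stands 6 mm proud of the head's +y side (23 mm from mast_grip). 2 N to start, 6.5 N to press flush; beyond 0.0035 the lock pin is clear. Squeezing the head between two fingers, one on the button, presses it
- eraser: white eraser block 45 x 20 x 12 mm on the far edge of the mat
- tape: roll of masking tape lying flat, 90 mm across, 24 mm high, behind the mat
- jar: glass jar, 68 mm across, 85 mm high
- bottle: white bottle, 52 mm across, 150 mm high
- mug: white mug of brushes standing up, 76 mm across, 200 mm high in all
- canvas: stretched canvas 240 x 180 x 18 mm lying flat on the left of the bench
- brush_a_tip (a point): far end of brush_a (bristles)
- brush_a_tail (a point): handle end of brush_a
- brush_b_tip (a point): far end of brush_b (bristles)
- brush_b_tail (a point): handle end of brush_b
- knife_a_tip (a point): far end of knife_a (blade point)
- knife_a_tail (a point): handle end of knife_a

How it is judged:
By the outcome, as a careful person would: the job done as asked, in the order asked, and still so for the second after the job is handed in, while the arm keeps its last pose, push and grip.
It also fails if it takes over 72 s, if anything falls off the work surface, if the arm or the gripper's body presses on something with over 40 N, if the wrist force passes 120 N, or if a joint passes its speed limit or range.

### The arm

A 6-joint arm with a two-finger parallel gripper is mounted at the origin on the work surface. World frame = base frame: x ahead of the robot, y to its left, z up, the work surface at z = 0. Lengths are in m, angles in rad, forces in N, time in s.
With the tool pointing down it reaches from about 0.35 to 0.875 m from the base axis. Payload 15.5 kg.
Tool frame: the origin (TCP) lies midway between the tips of the shut fingers; the grasp point (between the pads) lies 19 mm behind it; z points along the fingers, y is the line along which they close (so a half turn about z gives the same grasp; the last joint's range is limited). The gripper opens to 85 mm and grips with 20 to 120 N. Pads are 22 mm wide; open, the fingers measure 114 mm over their backs; the gripper's body (76 mm by 85 mm) begins 54 mm behind the grasp point. The pads swing forward as they close: fully open they stand 13 mm farther back than shut.
Start: joints at [-1.278, 0.494, 1.345, -0, 1.302, -0.096], TCP at [0.236, -0.579, 0.231] pointing down, gripper open.
Joint ranges: [-2.91, 2.91], [-0.82, 2.16], [0.22, 2.67], [-1.22, 4.37], [0.12, 2.79], [-3.08, 3.08]. Speed limits (rad/s): [1.89, 1.89, 2.57, 3.01, 3.01, 3.01].

### API

Orientations are given as a rotation vector (axis times angle).
In Python, from plant import bot gives the robot as it stands. The module is installed in compiled form; this text tells all that it offers.
- The arm moves only by the shell command python3 -m handwheel 'ROWS'. ROWS is JSON, a list of rows, each a list of 5 numbers: the finger opening in cm, from 0 to 8.54, then the shift along the world's x, y, z in cm, then the turn about the world's z in degrees. A call has 1 to 5 rows; each row shifts and turns the commanded pose from where the row before left it; what a row does not reach is not made up. A row lasts 1/8 s, in which the tool goes at most 62.5 mm and 10.7 degrees, less where a joint would pass 70% of its speed; a pose out of reach is approached as far as the arm can. A call is refused whole if a number of a shift passes 6.25 or a number of a turn 10.7, either way. A call with a gripper value outside its range is refused whole. The fingers move at their own pace and stop on an object; the grip force is fixed at half the most. Time passes only in rows, so rows that do not move let the fingers close. It gives the time, the measured TCP pose, the force, the opening and the grip force at its end, in the units of the state.
- bot.get_obs(): the state, without advancing time (a new reading comes with each control period).
- bot.get_image(name): name is "scene" or "top" or "wrist"; returns the picture (480x640x3 uint8, red, green, blue); there is no depth.
- bot.calibration(name): a dict with "fx", "fy", "cx", "cy" (pixels), "view" (4x4, takes a point from world to camera coordinates); the wrist camera has in their place "hand_eye" (4x4, takes a point from camera to tool coordinates, whose origin is the TCP and whose axes are the flange's). Camera axes: x right, y up, looking along -z (the intrinsics and any distortion apply to the point x, -y, -z); pixel columns grow to the right and rows downward; lengths in m; the calibration is good to about 2 mm. The wrist camera is an equidistant fisheye: a pixel r from the principal point sees the ray r / f radians off the axis. A picture is of the moment at which its call begins: read the wrist's pose just before it. calibration takes no time and is no camera call.
- bot.job_done(): hands the job in; it is judged then, once.
Trained networks look in the newest picture that a camera, given by its name, has taken for a name from the list of things; names that differ only in an ending like _2 or _b are one class to them, and where a whole thing is asked for, a point or a joint stands for the part that bears it (a point fixed in the world has none). Each returns a list of dicts, best first, with "conf" (0 to 1); they miss things now and then, are a little off and sometimes report something else, mostly with a low value. They report only what shows in the picture. A call takes as long as a camera call.
- bot.recognise(camera, target): "at" ([x, y, z] in m, in world coordinates, good to about 4 mm: the middle of the surface that is visible of it).
- bot.landmark_of(camera, target): "at" ([x, y, z] in m, in world coordinates, good to about 4 mm: a listed point, or the origin of a listed thing).
The state is a dict: "t": time; "joint_positions": joint angles; "qvel": joint speeds; "joint_torque": joint torques, N m; "tcp_pos": TCP position; "tcp_rot": TCP orientation; "contact_force": force on the tool from outside, world axes, zero at the start; "torque": the same for the moment, N m; "finger_gap": finger opening in m; "finger_force": force on a finger pad.
Only numpy, scipy, OpenCV 4.12 (cv2) and the standard library are available. Lean on these libraries where they do the work, as an engineer would, in place of code of your own. Each camera call takes 0.05 s, during which the arm holds its last target. There are 200 camera calls.

## Working session

There is one attempt and no reset: what is moved stays moved. The work goes in short steps, Python scripts to look and compute and a shell command to move; the robot and the scene stay as the last step left them, time stands still between calls to the robot, and variables do not carry over. Pictures are saved under pics/ and viewed, at most 10 in all, crops included, and the job is handed in when it is done.

```bash
mkdir -p pics; python3 - <<'E'
from plant import bot
import cv2, numpy as np
o=bot.get_obs(); print({k:np.round(v,3).tolist() for k,v in o.items()})
for c in ["top","scene"]:
    im=bot.get_image(c); cv2.imwrite(f"pics/{c}0.png",im[:,:,::-1])
    for n in ["brush_a","knife_a","tray_brush","tray_knife","easel","mast_grip","brush_a_tip","brush_a_tail","knife_a_tip","knife_a_tail"]:
        print(c,n,[(np.round(d["at"],3).tolist(),round(d["conf"],2)) for d in bot.landmark_of(c,n)])
E
```

```text
{'t': 0.0, 'joint_positions': [-1.279, 0.494, 1.346, -0.0, 1.303, -0.095], 'qvel': [-0.0, -0.0, -0.0, 0.002, 0.0, 0.0], 'joint_torque': [0.003, -88.214, -38.386, 0.0, 0.01, 0.0], 'tcp_pos': [0.236, -0.578, 0.231], 'tcp_rot': [-3.082, -0.605, 0.0], 'contact_force': [0.781, -0.343, 0.039], 'torque': [0.005, 0.08, -0.031], 'finger_force': 0.0, 'finger_gap': 0.085}
top brush_a [([0.502, 0.063, 0.007], 0.79), ([0.501, -0.015, 0.003], 0.71), ([0.597, 0.068, 0.007], 0.49), ([0.575, 0.284, 0.194], 0.22)]
top knife_a [([0.509, -0.091, 0.002], 0.9), ([0.593, 0.066, 0.013], 0.19)]
top tray_brush [([0.537, -0.429, 0.004], 0.89), ([0.585, -0.006, 0.008], 0.35)]
top tray_knife [([0.521, -0.282, 0.01], 0.78), ([0.604, -0.084, 0.006], 0.61), ([0.576, 0.284, 0.197], 0.4), ([0.502, 0.065, 0.005], 0.17)]
top easel [([0.567, 0.284, -0.001], 0.66), ([0.428, -0.1, 0.01], 0.57)]
top mast_grip [([0.574, 0.283, 0.193], 0.83)]
top brush_a_tip [([0.588, -0.008, 0.006], 0.79)]
top brush_a_tail [([0.402, -0.019, 0.009], 0.59)]
top knife_a_tip [([0.604, -0.084, 0.008], 0.95), ([0.593, 0.07, 0.007], 0.61)]
top knife_a_tail [([0.426, -0.105, 0.008], 0.85)]
scene brush_a [([0.495, -0.011, 0.003], 0.82), ([0.503, 0.071, 0.005], 0.72)]
scene knife_a [([0.511, -0.094, 0.004], 0.72), ([0.429, -0.104, 0.009], 0.64), ([0.354, 0.429, 0.007], 0.56), ([0.759, -0.186, 0.001], 0.52)]
scene tray_brush [([0.538, -0.428, 0.002], 0.88), ([0.566, 0.284, -0.003], 0.53), ([0.409, 0.071, 0.007], 0.31)]
scene tray_knife [([0.525, -0.28, 0.004], 0.7)]
scene easel [([0.565, 0.282, 0.001], 0.89)]
scene mast_grip [([0.572, 0.282, 0.196], 0.74)]
scene brush_a_tip [([0.585, -0.008, 0.007], 0.63)]
scene brush_a_tail [([0.4, -0.027, 0.009], 0.85), ([0.607, -0.086, 0.013], 0.48)]
scene knife_a_tip [([0.604, -0.088, 0.011], 0.62), ([0.525, -0.282, 0.007], 0.49), ([0.584, -0.007, 0.009], 0.47)]
scene knife_a_tail [([0.43, -0.1, 0.006], 0.93), ([0.574, 0.284, 0.193], 0.72)]
```

View pics/top0.png

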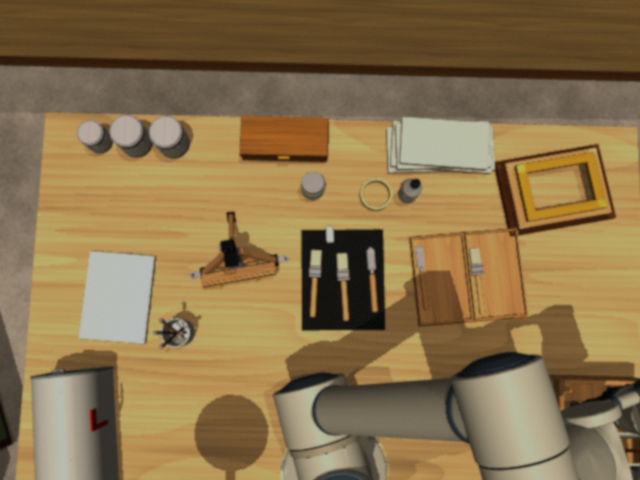

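View pics/scene0.png

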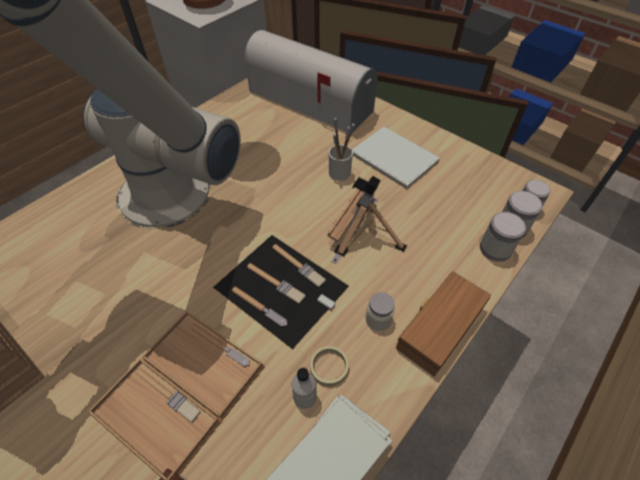

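The top view shows the loose tools at about (316,285), (343,288) and (372,280). The knife tray is at (440,280) and the brush tray at (495,275), each with its occupant on the +y (left) side, and the mast head is at (230,250). The scene view agrees. Next I'll move over the trays and then the mat, looking with the wrist camera.

```bash
cat > h.py <<'E'
from plant import bot
import cv2, numpy as np
from scipy.spatial.transform import Rotation as R
def pose():
    o=bot.get_obs(); r=R.from_rotvec(o["tcp_rot"]).as_matrix()
    return o,r,np.degrees(np.arctan2(r[1,0],r[0,0]))
def st():
    o,r,y=pose(); print("t%.2f tcp"%o["t"],np.round(o["tcp_pos"],4),"yaw %.1f"%y,"zax",np.round(r[:,2],3),"gap %.4f ff %.1f"%(o["finger_gap"],o["finger_force"]),"F",np.round(o["contact_force"],1))
def shot(name,cam="wrist"):
    o,r,y=pose(); im=bot.get_image(cam)
    if name: cv2.imwrite(f"pics/{name}.png",im[:,:,::-1])
    return im,np.array(o["tcp_pos"]),r
def wpix(u,v,z,tcp,r):   # wrist pixel -> world point on plane z
    c=bot.calibration("wrist"); p=np.array([(u-c["cx"])/c["fx"],(v-c["cy"])/c["fy"]]); th=np.hypot(*p); q=p/max(th,1e-9)*np.sin(th)
    d=np.array([q[0],-q[1],-np.cos(th)]); H=np.array(c["hand_eye"])
    d=r@H[:3,:3]@d; e=tcp+r@H[:3,3]; return e+d*(z-e[2])/d[2]
def lm(cam,names,mn=0.4):
    for n in names: print(cam,n,[(np.round(d["at"],4).tolist(),round(d["conf"],2)) for d in bot.landmark_of(cam,n) if d["conf"]>mn])
E
python3 -m handwheel '[[8.5,4.7,3.8,0,-3],[8.5,4.7,3.8,0,-3],[8.5,4.7,3.8,0,-3],[8.5,4.7,3.8,0,-3],[8.5,4.7,3.8,0,-3]]'
python3 -m handwheel '[[8.5,4.7,3.8,0,-2],[8.5,0,0,0,0]]'
python3 - <<'E'
from h import *
st(); shot("w1"); lm("wrist",["tray_brush","tray_knife","brush_a","knife_a"])
shot("top1","top"); lm("top",["tray_brush","tray_knife"])
E
```

```text
t: 1.72
tcp_pos: [0.4728, -0.3872, 0.2314]
tcp_rot: [3.135, 0.195, 0.0]
contact_force: [0.0, -1.1, 0.8]
finger_gap: 0.0849
finger_force: 0.0
t: 1.98
tcp_pos: [0.5212, -0.3477, 0.2312]
tcp_rot: [-3.138, -0.149, -0.001]
contact_force: [0.9, -0.3, 0.2]
finger_gap: 0.0853
finger_force: 0.0
t1.98 tcp [ 0.5212 -0.3477  0.2312] yaw 5.4 zax [ 0.001  0.    -1.   ] gap 0.0853 ff 0.0 F [ 0.9 -0.3  0.2]
wrist tray_brush [([0.5407, -0.4304, 0.007], 0.76)]
wrist tray_knife [([0.5184, -0.2828, 0.0066], 0.78)]
wrist brush_a [([0.4965, -0.0139, 0.0029], 0.86), ([0.5076, 0.0675, 0.0028], 0.64)]
wrist knife_a [([0.512, -0.089, 0.0011], 0.68)]
top tray_brush [([0.5372, -0.4284, 0.005], 0.59)]
top tray_knife [([0.4057, 0.0695, 0.0121], 0.65), ([0.521, -0.2834, 0.0106], 0.63)]
```

View pics/w1.png

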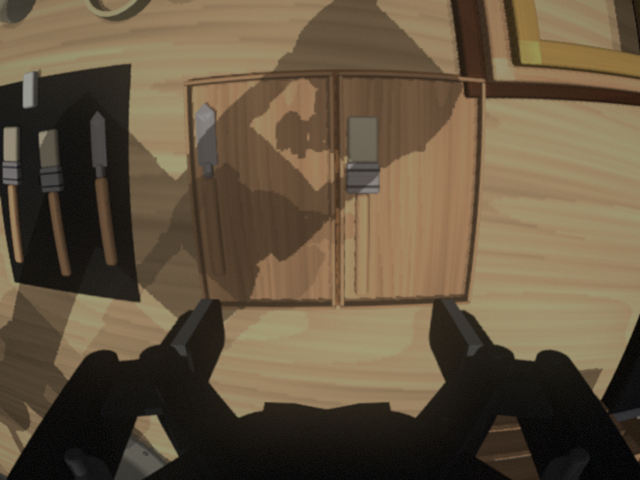

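The wrist view shows the tray rim corners at (188,82), (336,73), (484,80), (206,304), (338,305) and (467,300). The loose tools are at the left: knife (97,112)–(111,265), brush (48,130)–(67,275), brush (11,128)–(18,263).

```bash
python3 - <<'E'
from h import *
o,r,y=pose(); t=np.array(o["tcp_pos"])
P=lambda u,v,z: wpix(u,v,z,t,r)[:2]
a,b,c,d,e,f=[P(*q,0.024) for q in [(188,82),(336,73),(484,80),(206,304),(338,305),(467,300)]]
print("corners",np.round([a,b,c,d,e,f],4).tolist())
for n,q in (("knife",(a,b,d,e)),("brush",(b,c,e,f))): print(n,np.round(np.mean(q,0),4))
ang=lambda v:np.degrees(np.arctan2(v[1],v[0]))
print("tray yaw",ang(a-d),ang(b-e),ang(c-f),ang(a-c)-90,ang(d-f)-90)
for n,p,q in (("knife",(97,112),(111,265)),("bB",(48,130),(67,275)),("bA",(11,128),(18,263))):
    p,q=P(*p,.008),P(*q,.008); print(n,"tip",np.round(p,4),"tail",np.round(q,4),"mid",np.round((p+q)/2,4),"yaw",ang(p-q),np.hypot(*(p-q)))
E
```

```text
corners [[0.6302, -0.2076], [0.6446, -0.3493], [0.6602, -0.4939], [0.3985, -0.2303], [0.4131, -0.3735], [0.4281, -0.5157]]
knife [ 0.5216 -0.2902]
brush [ 0.5365 -0.4331]
tray yaw 5.61013008632443 5.968070649526086 5.367479111245903 5.984253249134355 5.932276961978289
knife tip [ 0.6027 -0.0896] tail [ 0.4239 -0.1017] mid [ 0.5133 -0.0956] yaw 3.8891734504135047 0.179297555695681
bB tip [ 0.5848 -0.0121] tail [ 0.4008 -0.0263] mid [ 0.4928 -0.0192] yaw 4.394205459831529 0.1845902165419487
bA tip [0.5908 0.0602] tail [0.4054 0.0709] mid [0.4981 0.0655] yaw -3.307789665920021 0.18568611860093404
```

```bash
python3 -m handwheel '[[5,-0.2,5.1,-2.5,-0.2],[5,-0.2,5.1,-2.5,-0.2],[5,-0.2,5.1,-2.5,-0.2],[5,-0.2,5.1,-2.5,-0.2],[5,-0.3,5.1,-2.5,-0.2]]' | tail -3
python3 -m handwheel '[[5,0,0,0,0]]' | tail -1
python3 - <<'E'
from h import *
st(); shot("w2"); lm("wrist",["knife_a","knife_a_tip","knife_a_tail","brush_a","brush_a_tip","brush_a_tail"])
E
```

```text
contact_force: [0.9, 0.3, -0.0]
finger_gap: 0.0501
finger_force: 0.0
finger_force: 0.0
t3.12 tcp [ 0.5056 -0.0928  0.1049] yaw 4.4 zax [-0.004  0.001 -1.   ] gap 0.0504 ff 0.0 F [-0.  -0.4  0.6]
wrist knife_a [([0.5115, -0.0916, 0.002], 0.92)]
wrist knife_a_tip [([0.6017, -0.0812, 0.0073], 0.66)]
wrist knife_a_tail [([0.4316, -0.1042, 0.0043], 0.8)]
wrist brush_a [([0.5102, 0.0668, 0.0021], 0.63), ([0.4941, -0.0172, 0.0022], 0.62)]
wrist brush_a_tip [([0.588, -0.0051, 0.0101], 0.85), ([0.6012, -0.082, 0.0098], 0.51)]
wrist brush_a_tail []
```

View pics/w2.png

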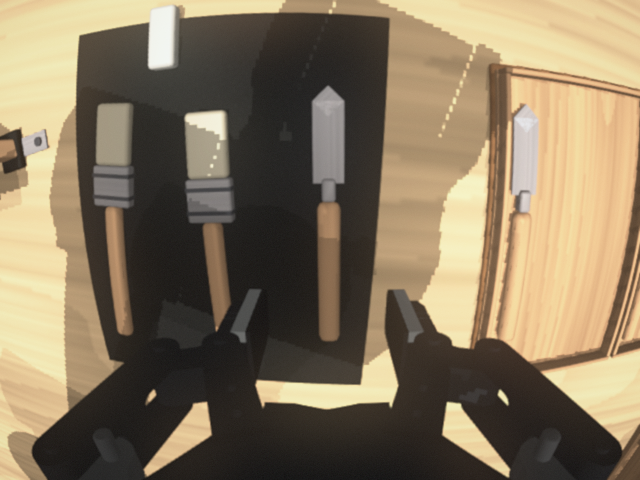

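The knife lies centred between the fingers, (327,87)–(329,340), and parallel to the tool. I'll go down and grip it.

```bash
python3 -m handwheel '[[5,0.5,0,-4,0],[5,0,0,-4,0],[5,0,0,-1.9,0],[1,0,0,0,0],[1,0,0,0,0]]' | tail -12
python3 -m handwheel '[[1,0,0,0,0],[1,0,0,0,0]]'
```

```text
t: 4.1
tcp_pos: [0.5129, -0.096, 0.0081]
tcp_rot: [3.139, 0.115, 0.002]
contact_force: [-0.6, 0.3, 4.6]
finger_gap: 0.0145
finger_force: 15.1
t: 4.35
tcp_pos: [0.513, -0.0959, 0.0083]
tcp_rot: [3.139, 0.116, 0.003]
contact_force: [-1.8, -0.7, 8.8]
finger_gap: 0.013
finger_force: 59.6
```

```bash
python3 -m handwheel '[[1,0,0,5,0],[1,0.2,-5.1,1,0.4],[1,0.2,-5.1,0,0.4],[1,0.1,-5.1,0,0.4],[1,0.2,-5.1,0,0.4]]' | tail -1
python3 -m handwheel '[[1,0,0,0,0]]'
python3 - <<'E'
from h import *
st(); shot("w3"); lm("wrist",["knife_a","tray_knife","knife_a_tip"])
E
```

```text
finger_force: 58.9
t: 5.1
tcp_pos: [0.5197, -0.3033, 0.0679]
tcp_rot: [3.136, 0.154, 0.003]
contact_force: [-0.3, 0.7, -1.0]
finger_gap: 0.0129
finger_force: 58.9
t5.10 tcp [ 0.5197 -0.3033  0.0679] yaw 5.6 zax [ 0.002 -0.002 -1.   ] gap 0.0129 ff 58.9 F [-0.3  0.7 -1. ]
wrist knife_a []
wrist tray_knife [([0.5214, -0.2845, 0.0101], 0.63)]
wrist knife_a_tip [([0.6085, -0.2937, 0.0687], 0.79)]
```

View pics/w3.png

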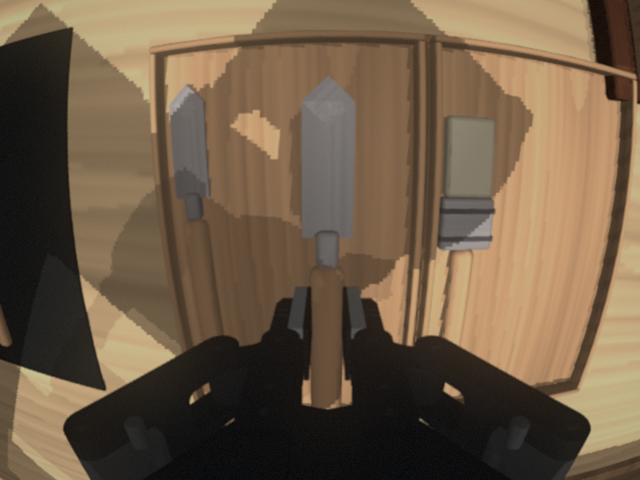

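The knife is held straight over the free part of its tray, with its tip at (328,77), inside the rim. I'll lower it and let go.

```bash
python3 -m handwheel '[[1,0,0,-4,0],[1,0,0,-1.2,0],[1,0,0,0,0],[3.5,0,0,0,0],[3.5,0,0,0,0]]'
python3 -m handwheel '[[3.5,0,0,0,0],[3.5,0,0,4,0],[4,-0.4,5,4,-0.2],[4,-0.4,6,1,-0.3],[4,-0.4,6,0,-0.3]]' | head -2
```

```text
t: 5.92
tcp_pos: [0.5195, -0.2995, 0.0158]
tcp_rot: [3.137, 0.16, 0.001]
contact_force: [0.1, 1.0, -0.4]
finger_gap: 0.035
finger_force: 0.0
t: 6.55
tcp_pos: [0.5078, -0.1297, 0.1055]
```

```bash
python3 -m handwheel '[[4,-0.9,5.7,0,0],[4,-1,5.7,0,0],[4,0,0,0,0]]' | tail -1
python3 - <<'E'
from h import *
st(); im,t,r=shot("w4"); lm("wrist",["brush_a","brush_a_tip","brush_a_tail","knife_a"])
E
```

```text
finger_force: 0.0
t6.92 tcp [ 0.4872 -0.0136  0.1044] yaw 5.3 zax [-0.001  0.    -1.   ] gap 0.0396 ff 0.0 F [ 0.3 -0.  -0.6]
wrist brush_a [([0.5075, 0.0683, -0.0004], 0.89), ([0.4961, -0.0166, 0.0026], 0.6)]
wrist brush_a_tip [([0.5883, -0.0074, 0.012], 0.8)]
wrist brush_a_tail [([0.4009, -0.0219, 0.0093], 0.78), ([0.5884, -0.0041, 0.011], 0.51)]
wrist knife_a []
```

View pics/w4.png

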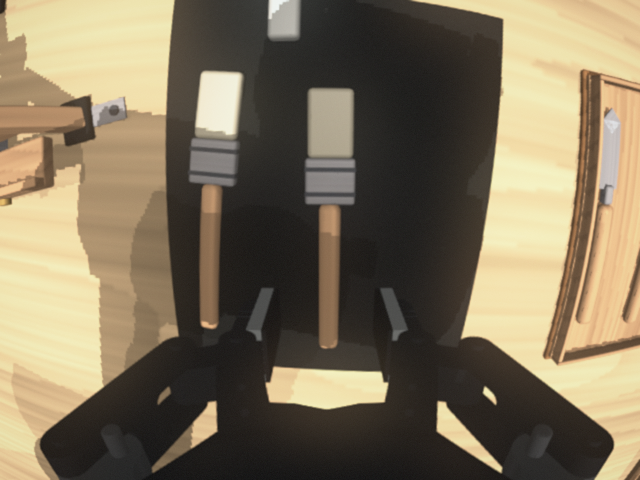

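The brush runs (330,90)–(329,347), centred between the fingers, so I'll grip it. The knife in its tray is visible at the right edge.

```bash
python3 -m handwheel '[[4,0.1,-0.1,-4,0],[4,0,0,-4,0],[4,0,0,-1.7,0],[1,0,0,0,0],[1,0,0,0,0]]' | tail -1
python3 -m handwheel '[[1,0,0,0,0],[1,0,0,0,0]]'
```

```text
finger_force: 58.6
t: 8.05
tcp_pos: [0.4899, -0.018, 0.0079]
tcp_rot: [3.138, 0.137, 0.002]
contact_force: [0.2, -0.9, -0.9]
finger_gap: 0.0113
finger_force: 58.6
```

```bash
python3 -m handwheel '[[1,0,0,5,0],[1,0.6,-5.6,1,0.1],[1,0.5,-5.7,0,0.1],[1,0.6,-5.7,0,0.1],[1,0.5,-5.7,0,0.1]]' | tail -1
python3 -m handwheel '[[1,0.6,-5.6,0,0.1],[1,0.6,-5.6,0,0.1],[1,0.5,-5.6,0,0.1],[1,0.6,-5.6,0,0.1],[1,0,0,0,0]]' | tail -1
python3 - <<'E'
from h import *
st(); shot("w5"); lm("wrist",["tray_brush","brush_a_tip","brush_a_tail"])
E
```

```text
finger_force: 58.9
finger_force: 58.9
t9.30 tcp [ 0.5343 -0.473   0.0674] yaw 5.6 zax [ 0.002 -0.002 -1.   ] gap 0.0114 ff 58.9 F [-0.2 -0.1 -0.8]
wrist tray_brush [([0.5424, -0.4286, 0.0032], 0.85)]
wrist brush_a_tip [([0.6346, -0.4631, 0.0698], 0.74), ([0.5206, -0.2964, 0.0074], 0.6)]
wrist brush_a_tail []
```

View pics/w5.png

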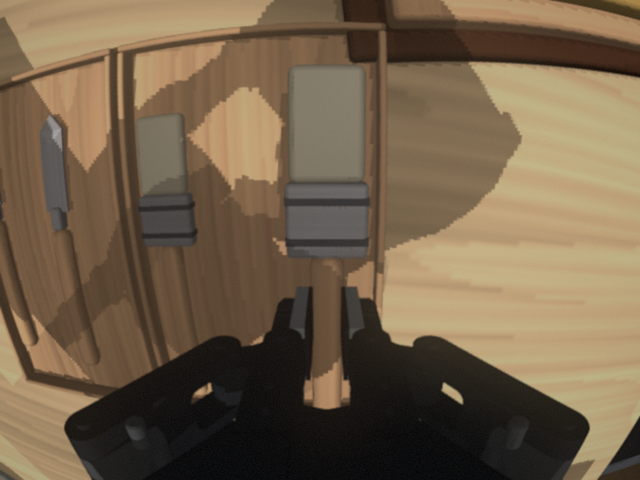

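The brush hangs over the free side of its tray, bristle end at (327,68), inside the rim. I'll lower it with a small shift to +y and open only a little because the wall is close.

```bash
python3 -m handwheel '[[1,0,0.3,-3,0],[1,0,0,-2.2,0],[1,0,0,0,0],[2.2,0,0,0,0],[2.2,0,0,0,0]]'
python3 -m handwheel '[[2.2,0,0,4,0],[4,-0.4,4.5,4,-1],[4,-0.4,6,1,-1],[4,-0.4,6,0,-1],[4,-0.4,6,0,-1]]' | head -2
```

```text
t: 10.12
tcp_pos: [0.5346, -0.4658, 0.0155]
tcp_rot: [3.137, 0.16, 0.0]
contact_force: [0.0, 0.1, -0.4]
finger_gap: 0.0222
finger_force: 0.0
t: 10.75
tcp_pos: [0.5182, -0.2392, 0.1059]
```

```bash
python3 -m handwheel '[[4,-0.4,6.1,0,-1],[4,-0.4,6.1,0,-1],[4,-0.5,6.1,0,-1],[4,-0.5,6.1,0,-1],[4,-0.4,6.1,0,-1]]' | tail -1
python3 -m handwheel '[[4,0,0,0,0]]' | tail -1
python3 - <<'E'
from h import *
st(); shot("w6"); lm("wrist",["brush_a","brush_a_tip","brush_a_tail","mast_grip","easel","button"])
E
```

```text
finger_force: 0.0
finger_force: 0.0
t11.50 tcp [0.4958 0.0678 0.1056] yaw -2.9 zax [ 0.  0. -1.] gap 0.0402 ff 0.0 F [ 1.5 -1.  -0.2]
wrist brush_a [([0.5054, 0.0684, 0.0005], 0.61)]
wrist brush_a_tip []
wrist brush_a_tail [([0.5675, 0.2805, 0.0033], 0.75), ([0.5069, 0.0693, 0.0019], 0.58)]
wrist mast_grip []
wrist easel [([0.5706, 0.282, 0.0023], 0.75)]Traceback (most recent call last):
  File "<stdin>", line 2, in <module>
  File "h.py", line 18, in lm
    for n in names: print(cam,n,[(np.round(d["at"],4).tolist(),round(d["conf"],2)) for d in bot.landmark_of(cam,n) if d["conf"]>mn])
                                                                                            ~~~~~~~~~~~~~~~^^^^^^^
ValueError: it knows: bottle, brush, brush_a_tail, brush_a_tip, brush_b_tail, brush_b_tip, canvas, easel, eraser, jar, knife, knife_a_tail, knife_a_tip, mast_grip, mug, tape, tray_brush, tray_knife
```

View pics/w6.png

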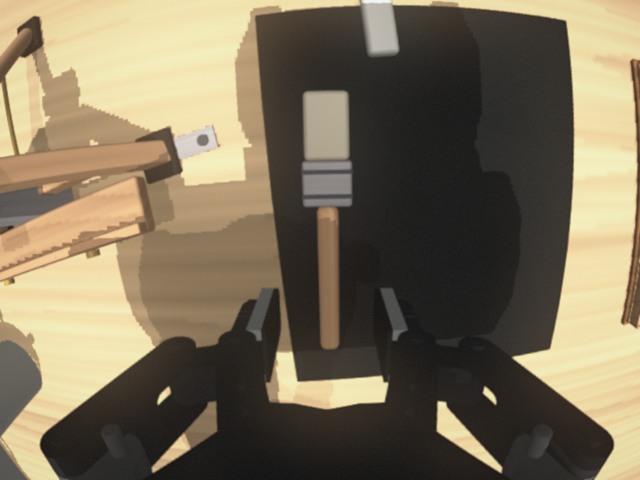

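The last brush is centred, (326,92)–(330,347), so I'll grip it.

```bash
python3 -m handwheel '[[4,0,0,-4,0],[4,0,0,-4,0],[4,0,0,-1.8,0],[1,0,0,0,0],[1,0,0,0,0]]' | tail -1
python3 -m handwheel '[[1,0,0,0,0],[1,0,0,0,0]]'
```

```text
finger_force: 58.5
t: 12.68
tcp_pos: [0.4968, 0.0641, 0.0079]
tcp_rot: [-3.14, 0.087, -0.002]
contact_force: [0.3, -0.3, -0.4]
finger_gap: 0.0114
finger_force: 58.5
```

```bash
python3 -m handwheel '[[1,0,0,5,0],[1,0.4,-5.4,1,1],[1,0.4,-5.5,0,1],[1,0.4,-5.5,0,1],[1,0.4,-5.5,0,1]]' | tail -1
python3 -m handwheel '[[1,0.4,-5.5,0,1],[1,0.4,-5.5,0,1],[1,0.4,-5.5,0,1],[1,0.3,-5.5,0,1],[1,0.4,-5.5,0,1]]' | tail -1
python3 -m handwheel '[[1,0,0,0,0]]' | tail -1
python3 - <<'E'
from h import *
st(); shot("w7"); lm("wrist",["tray_brush","brush_a_tip","brush_a"])
E
```

```text
finger_force: 58.8
finger_force: 58.8
finger_force: 58.9
t14.05 tcp [ 0.5313 -0.434   0.0675] yaw 5.7 zax [ 0.002 -0.002 -1.   ] gap 0.0113 ff 58.9 F [-0.5  1.5 -1.1]
wrist tray_brush []
wrist brush_a_tip [([0.6367, -0.4533, 0.0161], 0.94)]
wrist brush_a [([0.5438, -0.4323, 0.0582], 0.83), ([0.5424, -0.4652, 0.0079], 0.82)]
```

View pics/w7.png

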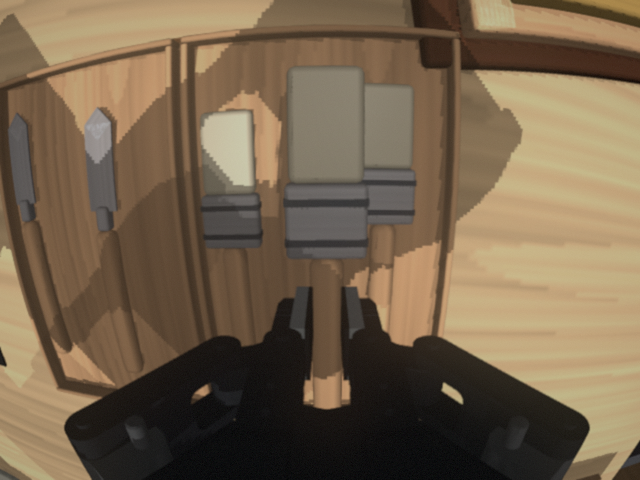

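Both placed tools lie inside their trays: brush ferrule at (391,197), knife at (100,170). The held brush should go midway between that brush and the tray's own at (232,220), so I'll shift 7 mm to +y and lower it.

```bash
python3 -m handwheel '[[1,0,0.7,0,0],[1,0,0,-3,0],[1,0,0,-2.2,0],[1,0,0,0,0],[2.2,0,0,0,0]]'|tail -5
python3 -m handwheel '[[2.2,0,0,0,0],[2.2,0,0,4,0],[2.2,0,0,5,0],[3,0,0,5,0],[3,0,0,0,0]]' 
python3 - <<'E'
from h import *
st(); shot("w8"); lm("wrist",["brush_a","brush_a_tip","brush_a_tail","knife_a"])
E
```

```text
tcp_pos: [0.5317, -0.4222, 0.0158]
tcp_rot: [-3.137, -0.161, -0.0]
contact_force: [0.3, 0.0, 0.3]
finger_gap: 0.022
finger_force: 0.0
t: 15.5
tcp_pos: [0.5331, -0.4244, 0.1602]
tcp_rot: [3.132, 0.159, 0.009]
contact_force: [1.2, -0.6, -0.6]
finger_gap: 0.0297
finger_force: 0.0
t15.50 tcp [ 0.5331 -0.4244  0.1602] yaw 5.8 zax [ 0.006 -0.005 -1.   ] gap 0.0297 ff 0.0 F [ 1.2 -0.6 -0.6]
wrist brush_a [([0.5428, -0.4204, 0.0099], 0.71), ([0.5424, -0.4625, 0.0086], 0.66)]
wrist brush_a_tip [([0.6331, -0.4524, 0.0182], 0.85)]
wrist brush_a_tail []
wrist knife_a [([0.5173, -0.2962, 0.008], 0.57)]
```

View pics/w8.png

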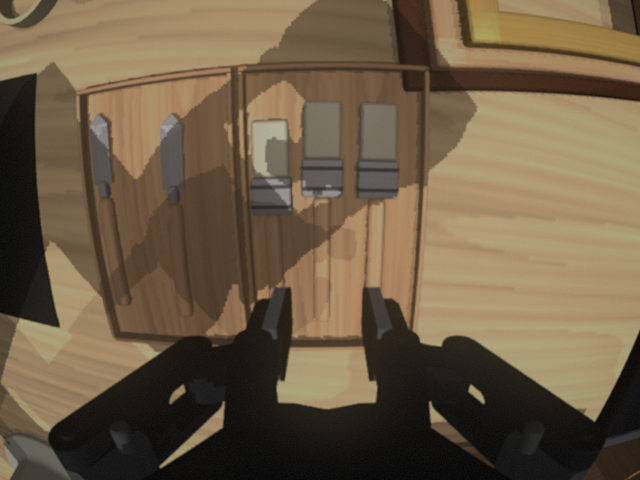

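All three tools lie inside the right trays, released: brush ferrules at (322,177) and (378,178), knife at (172,160). Now the mast: move up and across, then look at its head.

```bash
python3 -m handwheel '[[8.5,-0.3,5.2,3,0],[8.5,-0.3,5.2,3,0],[8.5,-0.3,5.2,3,0],[8.5,-0.3,5.2,3,0],[8.5,-0.3,5.2,3,0]]' | tail -1
python3 -m handwheel '[[8.5,-0.3,5.2,3,1],[8.5,-0.3,5.6,0,1],[8.5,-0.3,5.6,0,1],[8.5,-0.3,5.6,0,0],[8.5,-0.3,5.6,0,0]]' | tail -1
python3 -m handwheel '[[8.5,0,5.6,0,0],[8.5,0,5.6,0,0],[8.5,0,5.6,0,0],[8.5,0,0,0,0]]' | tail -1
python3 - <<'E'
from h import *
st(); shot("w9"); lm("wrist",["mast_grip","easel"],.2)
for c in ["top","scene"]:
    shot(c+"9",c); lm(c,["mast_grip","easel"])
print(bot.calibration("scene"))
E
```

```text
finger_force: 0.0
finger_force: 0.0
finger_force: 0.0
t17.50 tcp [0.5007 0.2843 0.3338] yaw 9.0 zax [-0.002 -0.    -1.   ] gap 0.0849 ff 0.0 F [ 0.6 -0.2 -0. ]
wrist mast_grip [([0.5744, 0.2842, 0.1927], 0.63)]
wrist easel []
top mast_grip []
top easel [([0.568, 0.2839, -0.0024], 0.71)]
scene mast_grip []
scene easel [([0.5701, 0.2797, 0.0012], 0.88)]
{'fx': 435.2037072713292, 'fy': 435.2037072713292, 'cx': 325.36989359166347, 'cy': 244.15815436014356, 'view': array([[ 0.76235573,  0.64711187,  0.00774386, -0.5018074 ],
       [-0.51773414,  0.60267047,  0.60723938,  0.16129038],
       [ 0.38828481, -0.46694168,  0.7944812 , -1.36062893],
       [ 0.        ,  0.        ,  0.        ,  1.        ]])}
```

View pics/w9.png

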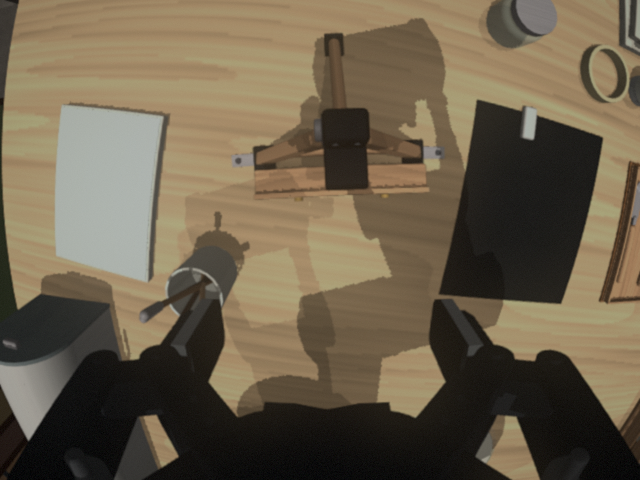

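The wrist view shows the black head at about (346,125), its canvas finger running down to (347,187), the button at (318,130) and the foot plates at (238,160) and (437,153). I have now viewed 11 pictures, which is one over the limit of 10. I won't view any more and will work numerically from here.

```bash
python3 - <<'E'
from h import *
im=cv2.imread("pics/w9.png"); o,r,y=pose(); t=np.array(o["tcp_pos"])
P=lambda u,v,z: wpix(u,v,z,t,r)
ang=lambda v:np.degrees(np.arctan2(v[1],v[0]))
print("feet yaw",ang(P(238,160,.003)-P(437,153,.003))-90, P(238,160,.003),P(437,153,.003))
g=im.max(2)
m=(g<50).astype(np.uint8); m[:, :300]=0; m[:,395:]=0; m[:90]=0; m[200:]=0
n,l,s,c=cv2.connectedComponentsWithStats(m); i=1+np.argmax(s[1:,4]); m=l==i; print(s[i],c[i])
for v in range(s[i][1],s[i][1]+s[i][3],4):
    u=np.flatnonzero(m[v]); print(v,u.min(),u.max(),g[v,u.min():u.max():6].tolist())
E
```

```text
feet yaw 11.046402233440162 [0.51930645 0.3987928  0.003     ] [0.56902323 0.14412348 0.003     ]
[ 322  109   47   80 3430] [345.19620991 147.2845481 ]
109 329 365 [49, 44, 44, 36, 37, 38]
113 323 367 [41, 42, 39, 38, 39, 37, 37, 33]
117 322 367 [44, 40, 41, 43, 39, 39, 38, 36]
121 322 368 [44, 39, 39, 40, 37, 37, 37, 38]
125 322 368 [45, 45, 39, 41, 38, 37, 39, 40]
129 322 368 [46, 40, 39, 41, 41, 37, 38, 40]
133 322 368 [47, 45, 41, 42, 39, 38, 39, 40]
137 322 368 [49, 41, 41, 41, 38, 36, 37, 38]
141 323 367 [43, 38, 35, 37, 36, 34, 33, 35]
145 323 365 [45, 39, 55, 34, 34, 35, 39]
149 325 365 [39, 38, 39, 37, 38, 40, 39]
153 325 365 [38, 39, 38, 39, 41, 37, 40]
157 324 365 [49, 43, 42, 42, 40, 44, 38]
161 325 366 [41, 45, 41, 43, 39, 42, 42]
165 325 366 [45, 45, 43, 44, 43, 44, 44]
169 326 366 [43, 47, 46, 43, 42, 42, 43]
173 326 366 [43, 43, 46, 44, 44, 45, 43]
177 326 366 [45, 46, 45, 47, 45, 43, 43]
181 326 366 [49, 49, 48, 47, 44, 45, 41]
185 327 366 [46, 46, 44, 45, 43, 43, 44]
```

```bash
python3 - <<'E'
from h import *
o,r,y=pose(); t=np.array(o["tcp_pos"])
P=lambda u,v,z: wpix(u,v,z,t,r)
ang=lambda v:np.degrees(np.arctan2(v[1],v[0]))
A=[P(322,116,.2085),P(368,116,.2085),P(322,138,.213),P(368.5,138,.213)]
print(np.round(A,4).tolist(),"yaw",ang(A[0]-A[1])-90,"w",np.linalg.norm(A[0]-A[1]),np.linalg.norm(A[2]-A[3]),"side yaw",ang(A[0]-A[2]),ang(A[1]-A[3]))
b=P(345,109,.208); f=P(345,142,.2133); print("back",b,"front",f,"mid",(b+f)/2)
yaw=np.radians(10.5); ax=np.array([np.sin(.2)*np.cos(yaw),np.sin(.2)*np.sin(yaw),np.cos(.2)]); print("grip est",(b+f)/2-.017*ax, "axis",ax)
E
```

```text
[[0.5833, 0.2956, 0.2085], [0.5886, 0.2631, 0.2085], [0.5676, 0.2932, 0.213], [0.5729, 0.2607, 0.213]] yaw 9.37530413878467 w 0.03291917499028885 0.03290961823788138 side yaw 8.890624352009649 8.857833006388207
back [0.59088204 0.28018766 0.208     ] front [0.56730589 0.27670836 0.2133    ] mid [0.57909397 0.27844801 0.21065   ]
grip est [0.57577314 0.27783253 0.19398887] axis [0.19534259 0.03620461 0.98006658]
```

```bash
python3 -m handwheel '[[8.5,4,-0.1,-3.5,0.5],[8.5,3.6,-0.2,-3.5,0.5],[8.5,0,0,0,0],[8.5,0,0,0,0]]' | tail -1
python3 - <<'E'
from h import *
st(); im,t,r=shot("w10"); im=im[:,:,::-1]; lm("wrist",["mast_grip","easel"],.2)
g=im.max(2)
for v in range(180,420,12):
    m=np.flatnonzero(g[v,150:500]<50)+150
    runs=np.split(m,np.flatnonzero(np.diff(m)>2)+1); print(v,[(int(a[0]),int(a[-1])) for a in runs if len(a)>5])
for z,off in((.2107,.017),): 
    c=bot.calibration("wrist")
    print(np.round(np.array(c["hand_eye"]),3).tolist())
E
```

```text
finger_force: 0.0
t18.45 tcp [0.5773 0.2779 0.2657] yaw 9.8 zax [ 0.  0. -1.] gap 0.0851 ff 0.0 F [-0.8 -0.8  0.4]
wrist mast_grip [([0.5729, 0.2848, 0.1922], 0.84)]
wrist easel []
180 [(480, 499)]
192 [(478, 499)]
204 [(475, 499)]
216 [(245, 250), (472, 499)]
228 [(469, 499)]
240 [(242, 250), (289, 346), (466, 499)]
252 [(289, 346), (463, 499)]
264 [(290, 346), (460, 499)]
276 [(292, 345), (457, 499)]
288 [(297, 345), (454, 499)]
300 [(297, 345), (435, 441), (453, 499)]
312 [(206, 219), (298, 345), (433, 449), (461, 499)]
324 [(176, 182), (198, 221), (431, 456), (469, 499)]
336 [(166, 175), (191, 222), (430, 464), (476, 499)]
348 [(150, 174), (186, 221), (432, 468), (479, 499)]
360 [(150, 216), (432, 499)]
372 [(150, 210), (443, 499)]
384 [(150, 208), (445, 499)]
396 [(150, 218), (435, 499)]
408 [(150, 228), (265, 320), (335, 388), (425, 499)]
[[0.0, 0.957, 0.289, 0.074], [1.0, -0.0, 0.0, 0.001], [0.0, 0.289, -0.957, -0.143], [0.0, 0.0, 0.0, 1.0]]
```

```bash
python3 - <<'E'
from h import *
o,r,y=pose(); t=np.array(o["tcp_pos"])
for u,v,z in ((289,252,.211),(346.5,252,.211),(290,264,.211),(346,264,.211)):
    p=wpix(u,v,z,t,r); print(np.round(p,4),"tool",np.round(r.T@(p-t),4))
im=cv2.imread("pics/w10.png"); print(im[200:310:8,318].max(1).tolist()); print(im[256,265:300:2].max(1).tolist(), bot.calibration("wrist")["cx"])
E
```

```text
[0.5791 0.2997 0.211 ] tool [ 0.0054 -0.0207  0.0556]
[0.5847 0.2676 0.211 ] tool [0.0054 0.0119 0.0556]
[0.572  0.2981 0.211 ] tool [-0.0019 -0.0203  0.0556]
[0.5775 0.2665 0.211 ] tool [-0.0018  0.0117  0.0556]
[106, 92, 90, 89, 35, 32, 33, 31, 33, 34, 33, 36, 37, 42]
[149, 150, 149, 149, 147, 148, 141, 124, 122, 127, 127, 101, 39, 40, 38, 40, 39, 39] 326.48043432921827
```

```bash
python3 -m handwheel '[[8.5,-0.3,0.4,-2.2,0.2],[8.5,0,0,-4,0],[8.5,0,0,-3,0],[5,0,0,0,0],[5,0,0,0,0]]'
python3 -m handwheel '[[4.4,0,0,0,0],[4.2,0,0,0,0],[4.2,0,0,0,0]]'
```

```text
t: 19.23
tcp_pos: [0.575, 0.2825, 0.1751]
tcp_rot: [-3.129, -0.275, -0.003]
contact_force: [-0.8, 0.0, -0.8]
finger_gap: 0.0513
finger_force: 0.0
t: 19.6
tcp_pos: [0.5748, 0.2824, 0.1739]
tcp_rot: [-3.129, -0.274, -0.002]
contact_force: [0.3, 3.4, 3.3]
finger_gap: 0.0422
finger_force: 1.7
```

```bash
python3 -m handwheel '[[4.2,0,0.2,0,0],[3.8,0,0,0,0],[3.6,0,0,0,0],[3.6,0,0,0,0]]'
python3 -m handwheel '[[2.5,0,0,0,0],[2.5,0,0,0,0],[2.5,0,0,0,0]]'
```

```text
t: 20.1
tcp_pos: [0.5746, 0.2834, 0.1735]
tcp_rot: [3.129, 0.274, 0.0]
contact_force: [-0.2, -4.0, 8.1]
finger_gap: 0.0363
finger_force: 6.6
t: 20.48
tcp_pos: [0.5748, 0.2826, 0.1738]
tcp_rot: [3.127, 0.274, 0.001]
contact_force: [-0.6, -11.8, 12.7]
finger_gap: 0.0337
finger_force: 59.2
```

Gap is 33.7 mm, so the button is pressed flush. Start pulling along the leaning mast axis.

```bash
python3 -m handwheel '[[2.5,0.2,0.03,1,0],[2.5,0.2,0.04,1,0],[2.5,0.2,0.03,1,0],[2.5,0,0,0,0]]'
```

```text
t: 20.98
tcp_pos: [0.5806, 0.2837, 0.2032]
tcp_rot: [3.127, 0.274, -0.001]
contact_force: [1.3, -7.8, -1.4]
finger_gap: 0.0338
finger_force: 60.6
```

```bash
python3 -m handwheel '[[2.5,0.2,0.03,1,0],[2.5,0.2,0.04,1,0],[2.5,0.2,0.03,1,0],[2.5,0.2,0.04,1,0],[2.5,0.2,0.03,1,0]]'
python3 -m handwheel '[[2.5,0.2,0.04,1,0],[2.5,0.2,0.03,1,0],[2.5,0.2,0.04,1,0],[2.5,0,0,0,0]]'
```

```text
t: 21.6
tcp_pos: [0.5904, 0.2857, 0.2526]
tcp_rot: [3.128, 0.274, -0.002]
contact_force: [3.2, -4.5, -4.3]
finger_gap: 0.0334
finger_force: 60.4
t: 22.1
tcp_pos: [0.5965, 0.287, 0.2835]
tcp_rot: [3.128, 0.274, -0.001]
contact_force: [0.4, -6.1, -2.0]
finger_gap: 0.0334
finger_force: 60.7
```

```bash
python3 -m handwheel '[[2.5,0.1,0.02,0.5,0],[2.5,0.04,0.01,0.2,0],[2.5,0,0,0,0]]'
python3 -m handwheel '[[2.5,0.04,0.01,0.2,0],[2.5,0,0,0,0]]'
```

```text
t: 22.48
tcp_pos: [0.5978, 0.2873, 0.2899]
tcp_rot: [3.128, 0.274, -0.002]
contact_force: [1.2, -4.8, -2.7]
finger_gap: 0.0334
finger_force: 60.6
t: 22.72
tcp_pos: [0.5981, 0.2874, 0.2915]
tcp_rot: [3.128, 0.274, -0.002]
contact_force: [0.7, -5.1, -4.2]
finger_gap: 0.0328
finger_force: 64.1
```

```bash
python3 -m handwheel '[[2.5,0.03,0.01,0.15,0],[2.5,0,0,0,0]]'
python3 -m handwheel '[[2.5,0.02,0.0,0.1,0],[2.5,0,0,0,0]]'
```

```text
t: 22.98
tcp_pos: [0.598, 0.2873, 0.2916]
tcp_rot: [3.127, 0.274, -0.005]
contact_force: [4.9, -4.8, -17.5]
finger_gap: 0.0335
finger_force: 63.0
t: 23.22
tcp_pos: [0.598, 0.2873, 0.2917]
tcp_rot: [3.127, 0.274, -0.007]
contact_force: [5.5, -3.6, -26.0]
finger_gap: 0.0335
finger_force: 62.9
```

```bash
python3 -m handwheel '[[2.5,0,0,-0.1,0],[2.5,0,0,0,0],[2.5,0,0,0,0]]'
python3 - <<'E'
from h import *
for c in ["top","scene"]:
    shot(c+"end",c); lm(c,["mast_grip","brush_a","knife_a","eraser"])
E
```

```text
t: 23.6
tcp_pos: [0.598, 0.2873, 0.2916]
tcp_rot: [3.127, 0.274, -0.006]
contact_force: [1.9, -4.9, -16.8]
finger_gap: 0.034
finger_force: 64.1
top mast_grip [([0.5976, 0.2875, 0.313], 0.73)]
top brush_a [([0.5471, -0.463, 0.0109], 0.89), ([0.5388, -0.4227, 0.0152], 0.8), ([0.3588, 0.423, -0.0013], 0.49)]
top knife_a [([0.5165, -0.2989, 0.0087], 0.88)]
top eraser [([0.4464, 0.6027, -0.0022], 0.64), ([0.639, 0.0253, 0.0009], 0.45), ([0.5979, 0.2891, 0.3147], 0.43)]
scene mast_grip [([0.5967, 0.2879, 0.3136], 0.88)]
scene brush_a [([0.5381, -0.4234, 0.0084], 0.81), ([0.5375, -0.4651, 0.0116], 0.75)]
scene knife_a [([0.5166, -0.3011, 0.0103], 0.55)]
scene eraser [([0.6389, 0.0309, 0.001], 0.54)]
```

The mast head now reads z = 0.313, up 118 mm, which is the full 120 mm along its axis. The tools are still in their trays, so I'm handing in.

```bash
python3 -c "
from plant import bot
print(bot.job_done())"
```

```text
the job is handed in; nothing more can be done
None
```

The job is handed in at about 24 s: both brushes and the palette knife lie released in their trays, and the mast is held at its second stop (about 120 mm) with the button pressed; I viewed 11 pictures, one over the limit of 10.

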